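# Make up two changeover kits for the wrapping machine

## Task

Make up the two changeover kits for the wrapping machine, each part standing upright on the floor of its own cell. Three-cell tray: the gear on its shaft in the cell at the hand-lug end, the T-bracket in the middle cell, the thinnest roller in the cell at the other end. Two-cell tray: the thickest roller in the cell at the hand-lug end, the bearing block in the other cell; leave the middle-sized roller standing where it is.

Things in the scene. Friction and masses are not known exactly. Their poses are not given: they have to be found in the camera images.
- thick_roller_mid (a point): The thickest of three feed rollers that stand on end: dark rubber sleeve on a steel core, 52 mm diameter, 64 mm tall. The point is its centre, 32 mm above its underside; z is up.
- middle_roller_mid (a point): The middle-sized feed roller of the three, same make, 39 mm diameter, 64 mm tall, standing on end. Not wanted in either kit. The point is its centre, 32 mm above its underside; z is up.
- thin_roller_mid (a point): The thinnest feed roller of the three, same make, 26 mm diameter, 64 mm tall, standing on end. The point is its centre, 32 mm above its underside; z is up.
- gear_shaft_mid (a point): Steel gear on a shaft, standing on the gear: toothed disc 55 mm diameter and 14 mm thick at the bottom, bare round shaft 20 mm diameter rising from it on the same axis; 76 mm tall in all. The point is on the axis, 38 mm above the underside (half-way up, on the shaft); z is up.
- bearing_block_mid (a point): Grey pillow-block bearing standing on its foot: foot 70 mm along x, 28 mm along y, 14 mm high, carrying a round housing of 48 mm diameter (its axis along y, 32 mm up) of the same 28 mm thickness with flat parallel faces; 56 mm tall. The point is the centre, 28 mm above the underside; z is up.
- tee_bracket_mid (a point): Aluminium bracket like an upside-down T standing on its base plate: base 60 mm along x, 50 mm along y, 8 mm thick; upright web along the middle, 60 mm along x, 10 mm thick along y; 64 mm tall. The point is the centre, 32 mm above the underside, inside the web; z is up.
- tray3: Plywood kit tray with three cells in a row, which stays put on the table: 100 mm along x, 245 mm along y, plus a flat hand lug (60 mm wide, sticking out 20 mm, with a dark slot) at its +y end only. Walls 12 mm high and 5 mm thick, floor 4 mm thick. Each cell is 90 mm along x and 75 mm along y; cell centres at y = +80 mm (lug end), 0 and -80 mm. Origin: under the middle of the middle cell, at table height; z is up.
- tray2: Plywood kit tray with two cells, made like the other, which stays put: 100 mm along x, 165 mm along y, plus the same hand lug (sticking out 20 mm) at its +y end only. Walls 12 mm high and 5 mm thick, floor 4 mm thick. Cells 90 mm along x, 75 mm along y; cell centres at y = +40 mm (lug end) and -40 mm. Origin: under the middle of the tray (under the divider), at table height; z is up.

How it is judged:
By the outcome, as a careful person would: the job done as asked, in the order asked, and still so for the second after the job is handed in, with the robot touching nothing.
It also fails if it takes over 144 s, if anything falls off the work surface, if the arm or the gripper's body presses on something with over 40 N, if the wrist force passes 120 N, or if a joint passes its speed limit or range.

## Robot

A 6-joint arm with a two-finger parallel gripper is mounted at the origin on the work surface. World frame = base frame: x ahead of the robot, y to its left, z up, the work surface at z = 0. Lengths are in m, angles in rad, forces in N, time in s.
With the tool pointing down it reaches from about 0.3 to 0.825 m from the base axis. Payload 5.4 kg.
Tool frame: the origin (TCP) lies midway between the tips of the shut fingers; the grasp point (between the pads) lies bot.grip_point_offset behind it (bot.grip_point_offset is the distance from the TCP to the grasp point, in m); z points along the fingers, y is the direction in which the jaws open and shut (so a half turn about z gives the same grasp; the last joint's range is limited). The gripper opens to 92 mm and grips with 3 to 60 N. Pads are 20 mm wide; open, the fingers measure 128 mm over their backs; the gripper's body (75 mm by 189 mm) begins 69 mm behind the grasp point.
Start: joints at [-1.462, 0.158, 1.597, -0, 1.386, -0.21], TCP at [0.18, -0.546, 0.215] pointing down, gripper open.
Joint ranges: [-2.91, 2.91], [-0.94, 2.29], [0.18, 2.7], [-1.29, 4.43], [0.17, 2.64], [-3, 3]. Speed limits (rad/s): [2.57, 2.57, 3.14, 3.14, 3.14, 3.14].

## Interface

Orientations are given as a rotation vector (axis times angle).
In Python, from station import bot, viewer gives the robot as it stands.
- The arm moves only by the tool drive_tool, never from a script. Its argument "commands" is a list of rows, each a list of 7 numbers: the finger opening in m, from 0 to 0.0919, then the shift along the world's x, y, z in m, then the turn, a rotation vector about the world's x, y, z in degrees. In form: [[claw, tx, ty, tz, ax, ay, az], ...]. A call has 1 to 5 rows; each row shifts and turns the pose as measured when the row begins; what a row does not reach is not made up. A row lasts 1/10 s, in which the tool goes at most 50 mm and 8.59 degrees, less where a joint would pass 70% of its speed; a pose out of reach is approached as far as the arm can. A call is refused whole if a number of a shift passes 0.05 or a number of a turn 8.59, either way. A call with a gripper value outside its range is refused whole. The fingers move at their own pace and stop on an object; "force" is the grip in N (left out, the last holds). Time passes only in rows, so rows that do not move let the fingers close. It gives the time, the measured TCP pose, the force and the opening at its end, in the units of the state.
- bot.get_state(): the state, without advancing time (a new reading comes with each control period).
- viewer.grab_frame(name): name is "scene" or "top"; returns a dict with "pixels" (480x640x3 uint8, blue, green, red), "range_z" (480x640 float32, m along the optical axis (not along the pixel's ray), 0 where there is no reading), "fx", "fy", "cx", "cy" (pixels), "rvec" (rotation vector, rad) and "tvec" (3), from world to camera coordinates, as OpenCV has them. Camera axes: x right, y down, z forward; pixel columns grow to the right and rows downward; lengths in m; the calibration is good to about 2 mm. A picture is of the moment at which its call begins.
- bot.hand_in(): hands the job in, once; it reports no verdict.
The state is a dict: "time": time; "joint_pos": joint angles; "dq": joint speeds; "effort": joint torques, N m; "eef_pos": TCP position; "ee_rot": TCP orientation; "wrist_force": force on the tool from outside, world axes, zero at the start; "ft_torque": the same for the moment, N m; "finger_gap": finger opening in m.
Only numpy, scipy, OpenCV 4.12 (cv2) and the standard library are available. Lean on these libraries where they do the work, as an engineer would, in place of code of your own. Each camera call takes 0.05 s, during which the arm holds its last target. There are 200 camera calls.

## Working session

There is one attempt and no reset: what is moved stays moved. The work goes in short steps, Python scripts to look and compute and a tool call to move; the robot and the scene stay as the last step left them, time stands still between calls to the robot, and variables do not carry over. Pictures are saved under pics/ and viewed, about 12 in all and at most 16, crops included, and the job is handed in when it is done.

Besides the shell and the picture viewer there is one more tool, called after "Request:" as a command line: name --pt "numbers of a row" for each row, then --argument value for the rest. drive_tool: Moves the arm, as the interface text tells. Its arguments: {"type":"object","properties":{"commands":{"type":"array","items":{"type":"array","items":{"type":"number"}}},"force":{"type":"number"}},"required":["commands"]}

```bash
ls; mkdir -p pics
cat > h.py <<'E'
import numpy as np, cv2
from station import bot, viewer
def cam(n):
    f=viewer.grab_frame(n); R=cv2.Rodrigues(np.array(f['rvec'],float))[0]; return f,R,np.array(f['tvec'],float).ravel()
def world(f,R,t):
    Z=f['range_z']; v,u=np.mgrid[:480,:640]
    P=np.stack([(u-f['cx'])/f['fx']*Z,(v-f['cy'])/f['fy']*Z,Z],-1)
    W=(P-t)@R; W[Z==0]=np.nan; return W
E
python3 - <<'E'
from h import *
s=bot.get_state(); print(s, bot.grip_point_offset)
for n in ['scene','top']:
    f,R,t=cam(n); cv2.imwrite(f'pics/{n}0.png',f['pixels']); print(n,-R.T@t,R[2],f['fx'],(f['range_z']>0).mean())
    np.savez(f'{n}0.npz',W=world(f,R,t),px=f['pixels'],R=R,t=t,K=[f['fx'],f['fy'],f['cx'],f['cy']])
E
```

```text
pics
{'time': 0.0, 'joint_pos': array([-1.46210788e+00,  1.59063701e-01,  1.59820803e+00, -3.37637834e-05,
        1.38618927e+00, -2.10079391e-01]), 'dq': array([-0.00105757, -0.0001443 ,  0.00026963, -0.0004012 ,  0.00036459,
       -0.00191625]), 'effort': array([ 1.78797563e-04, -3.85558283e+01, -3.22109914e+01,  7.01030181e-02,
        3.76918085e-02, -1.49749371e-04]), 'eef_pos': array([ 0.18011524, -0.54540993,  0.21362281]), 'ee_rot': array([-3.09992824e+00, -4.98315305e-01, -9.66004842e-05]), 'wrist_force': array([ 0.12336731,  0.5226316 , -0.2165483 ]), 'ft_torque': array([-0.01163293,  0.01500255, -0.03760435]), 'finger_gap': 0.09206920594424554} 0.0187
scene [0.88051535 0.32969355 0.95694944] [-0.38501275 -0.33178794 -0.86120958] 599.843963483477 0.9960384114583334
top [0.40642635 0.006574   0.97776099] [ 0.10271232 -0.01630373 -0.99457748] 473.84420078958556 0.996142578125
```

View pics/top0.png

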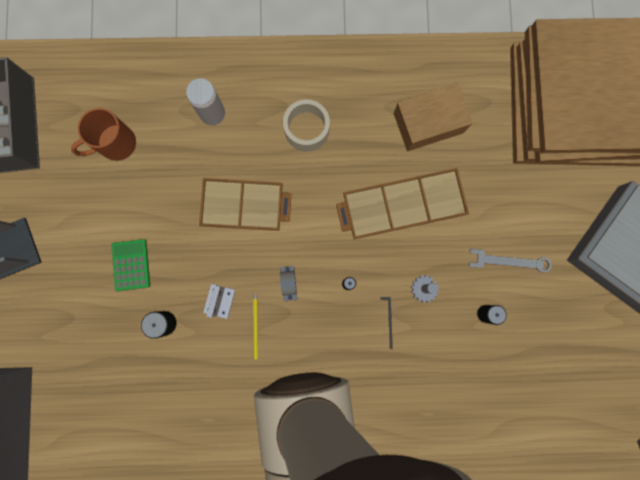

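View pics/scene0.png

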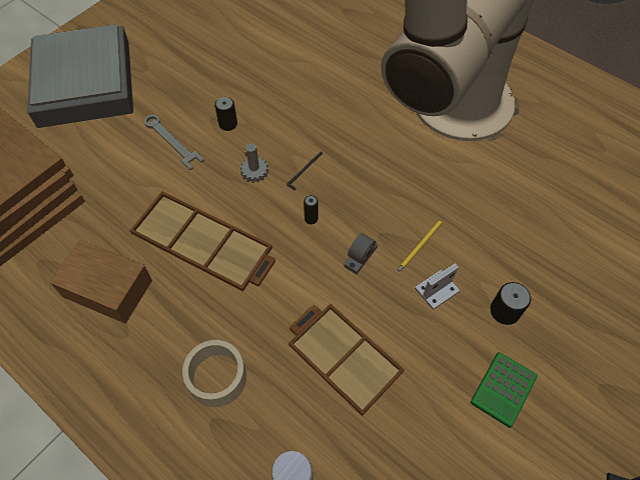

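Run:
```python
import numpy as np,cv2
for n in ['top','scene']:
    d=np.load(n+'0.npz'); W,R,t,K=d['W'],d['R'],d['t'],d['K']
    for p in [(0,0,0),(.18,-.546,.215),(.18,-.546,.35),(.4,.0,0)]:
        c=R@np.array(p)+t; print(n,p,(K[0]*c[0]/c[2]+K[2],K[1]*c[1]/c[2]+K[3]))
    pts={'top':dict(table=(330,330),thick=(154,325),tee=(221,300),bear=(289,283),thin=(349,283),gear=(427,288),mid=(497,314),t2=(222,205),t3=(404,205),arm=(400,470)),
     'scene':dict(table=(350,180),thick=(516,295),tee=(440,275),bear=(362,243),thin=(311,199),gear=(252,148),mid=(225,101),t2=(365,375),t3=(200,240))}[n]
    for k,(u,v) in pts.items(): print(k,W[v,u].round(4))
```

```text
top (0, 0, 0) (np.float64(324.01941686389995), np.float64(504.23966987087556))
top (0.18, -0.546, 0.215) (np.float64(670.9510352882241), np.float64(432.75318498968795))
top (0.18, -0.546, 0.35) (np.float64(749.0648220760415), np.float64(462.76578175494546))
top (0.4, 0.0, 0) (np.float64(319.2798533937854), np.float64(299.4485647033282))
table [ 0.3376 -0.0204  0.0005]
thick [0.3597 0.3156 0.0623]
tee [0.4038 0.1987 0.0115]
bear [0.4334 0.0582 0.0577]
thin [ 0.4304 -0.0573  0.067 ]
gear [ 0.4172 -0.2057  0.0723]
mid [ 0.3645 -0.3392  0.0666]
t2 [0.6002 0.1978 0.0034]
t3 [ 0.5913 -0.1809  0.0076]
arm [ 0.3032 -0.0407  0.6863]
scene (0, 0, 0) (np.float64(462.28191844429716), np.float64(101.45073467317579))
scene (0.18, -0.546, 0.215) (np.float64(203.76753324722785), np.float64(-52.21151715476901))
scene (0.18, -0.546, 0.35) (np.float64(191.72164965933658), np.float64(-120.77918679851456))
scene (0.4, 0.0, 0) (np.float64(345.1015374658733), np.float64(225.33670029180317))
table [ 0.315  -0.0554  0.0038]
thick [0.3577 0.3174 0.063 ]
tee [0.4074 0.2026 0.0648]
bear [0.4367 0.0634 0.0545]
thin [ 0.4282 -0.0587  0.0645]
gear [ 0.4179 -0.2105  0.0777]
mid [ 0.3591 -0.3398  0.0655]
t2 [0.6033 0.2019 0.0039]
t3 [ 0.5969 -0.1836  0.0038]
```

```bash
cat > meas.py <<'E'
from h import *
def load(n):
    d=np.load(n+'.npz'); return d['W'],d['px'],d['R'],d['t'],d['K']
def onplane(uv,z,R,t,K):
    uv=np.atleast_2d(uv).astype(float); r=np.c_[(uv[:,0]-K[2])/K[0],(uv[:,1]-K[3])/K[1],np.ones(len(uv))]@R
    C=-R.T@t; return (C+r*((z-C[2])/r[:,2])[:,None])[:,:2]
def rect(xy):
    (c,s,a)=cv2.minAreaRect((xy*1000).astype(np.float32)); 
    if s[0]<s[1]: s=s[::-1]; a+=90   # a: direction of long side, deg
    return np.round(c,1),np.round(s,1),round((a+90)%180-90,1)
E
python3 - <<'E'
from meas import *
C=dict(thick=(.358,.316,.064),mid=(.362,-.34,.064),thin=(.429,-.058,.064),gear=(.418,-.208,.076),tee=(.405,.20,.064),bear=(.434,.06,.056))
for n in ['top0','scene0']:
    W,px,R,t,K=load(n)
    for k,(x,y,h) in C.items():
        d=np.hypot(W[...,0]-x,W[...,1]-y)<.05
        m=d&(abs(W[...,2]-h)<.008)
        if k=='bear': m=d&(W[...,2]>.04)
        v,u=np.nonzero(m); zz=np.median(W[m][:,2])
        xy=onplane(np.c_[u,v],h,R,t,K)
        print(n,k,m.sum(),'z',zz.round(4),'mean',xy.mean(0).round(4),'rect',rect(xy) )
        if k in('tee','bear','gear'):
            m=d&(W[...,2]>.003+.003)&(W[...,2]<.018); v,u=np.nonzero(m); print('   base',rect(W[m][:,:2]), rect(onplane(np.c_[u,v],.008 if k=='tee' else .014,R,t,K)))
    # trays: light cells on floor
    hsv=cv2.cvtColor(px,cv2.COLOR_BGR2HSV)
    for k,(x,y) in dict(t2=(.60,.2),t3=(.595,-.18)).items():
        d=(np.hypot(W[...,0]-x,W[...,1]-y)<.16)
        print(k,[hsv[p] .tolist() for p in ([(205,222),(232,215),(205,287),(250,230)] if n=='top0' else [(375,365),(345,300),(320,308),(420,300)])])
        m=(d&(hsv[...,1]<118)&(hsv[...,2]>140)).astype(np.uint8)
        m=cv2.morphologyEx(m,cv2.MORPH_OPEN,np.ones((3,3)))
        for c in cv2.findContours(m,cv2.RETR_EXTERNAL,cv2.CHAIN_APPROX_NONE)[0]:
            if cv2.contourArea(c)>300: print('  cell',rect(onplane(c[:,0],.004,R,t,K)))
        wm=d&(W[...,2]>.007)&(W[...,2]<.018); v,u=np.nonzero(wm); print('  walls',rect(onplane(np.c_[u,v],.012,R,t,K)))
E
```

```text
top0 thick 594 z 0.063 mean [0.3601 0.3146] rect (array([359.8, 313.2]), array([53.2, 48.8]), 88.6)
top0 mid 331 z 0.0637 mean [ 0.3635 -0.3372] rect (array([ 363.6, -336.3]), array([38.6, 36.5]), 86.6)
top0 thin 137 z 0.0633 mean [ 0.4304 -0.0578] rect (array([430.5, -57.5]), array([23.2, 23. ]), 88.6)
top0 gear 98 z 0.0763 mean [ 0.4175 -0.2141] rect (array([ 417. , -214.4]), array([21.8, 18.6]), -47.2)
   base (array([ 417.4, -210.8]), array([62.9, 53.4]), 74.3) (array([ 417.4, -210.2]), array([63.7, 53.4]), 75.4)
top0 tee 186 z 0.0633 mean [0.4013 0.204 ] rect (array([401.6, 203.8]), array([59.5, 11.2]), -15.7)
   base (array([401.7, 204.3]), array([59.7, 50.6]), -15.5) (array([401.4, 204.3]), array([59.8, 50.3]), -15.6)
top0 bear 341 z 0.0526 mean [0.4339 0.0616] rect (array([433.8,  61.4]), array([44.7, 29.6]), 3.9)
   base (array([434.5,  62.1]), array([69.7, 28.1]), 4.5) (array([434.5,  61.9]), array([69.7, 28.1]), 4.5)
t2 [[21, 86, 154], [19, 106, 154], [13, 82, 93], [19, 108, 139]]
  cell (array([478.3, 203.4]), array([229.1,  49.3]), -87.8)
  cell (array([598.3, 118.6]), a
[... 1456 characters left out ...]
.8, 62.7]), 13.3)
scene0 tee 247 z 0.0642 mean [0.4047 0.2049] rect (array([404.6, 205.1]), array([62.6, 12.3]), -15.5)
   base (array([403.5, 204.3]), array([61.4, 50.4]), -15.2) (array([402.9, 204.4]), array([62.9, 50.3]), -16.2)
scene0 bear 406 z 0.0528 mean [0.4425 0.0652] rect (array([443.6,  64.8]), array([45.9, 32.3]), 4.2)
   base (array([436.1,  56. ]), array([70.4, 47.3]), -1.5) (array([437.2,  57.9]), array([74. , 46.8]), -1.7)
t2 [[20, 104, 130], [21, 101, 144], [13, 159, 98], [18, 122, 113]]
  walls (array([557.6, 152.6]), array([189.6, 184.9]), -4.7)
t3 [[20, 104, 130], [21, 101, 144], [13, 159, 98], [18, 122, 113]]
  walls (array([ 594.4, -186.2]), array([249.6, 247.5]), 53.5)
```

Request:
drive_tool --pt "0.06 0.034 0.0475 0 0 0 0" --pt "0.06 0.034 0.0475 0 0 0 0" --pt "0.06 0.034 0.0475 0 0 0 0" --pt "0.06 0.034 0.0475 0 0 0 0" --pt "0.06 0.034 0.0475 0 0 0 0" --force 25

```text
time: 0.6
eef_pos: [0.3244, -0.3394, 0.2111]
ee_rot: [-3.099, -0.481, 0.002]
wrist_force: [0.4, 0.0, 0.5]
finger_gap: 0.06
```

Request:
drive_tool --pt "0.06 0.034 0.045 0 0 0 0" --pt "0.06 0.034 0.045 0 0 0 0" --pt "0.06 0.02 0.03 -0.02 0 0 0" --pt "0.06 0.0 0.0 -0.03 0 0 0" --pt "0.06 0 0 0 0 0 0"

```text
time: 1.1
eef_pos: [0.4069, -0.2219, 0.1595]
ee_rot: [-3.097, -0.493, -0.001]
wrist_force: [-0.9, 1.2, 0.4]
finger_gap: 0.0602
```

Request:
drive_tool --pt "0.06 0.011 0.0095 -0.03 0 0 0" --pt "0.06 0 0 -0.03 0 0 0" --pt "0.06 0 0 0 0 0 0" --pt "0.06 0 0 0 0 0 0"

```text
time: 1.5
eef_pos: [0.4193, -0.2148, 0.1024]
ee_rot: [-3.1, -0.49, -0.005]
wrist_force: [-0.0, 0.1, 1.1]
finger_gap: 0.0598
```

```bash
cat > look.py <<'E'
import sys; from h import *
for n in sys.argv[2:]:
    f,R,t=cam(n); cv2.imwrite(f'pics/{n}{sys.argv[1]}.png',f['pixels'])
    np.savez(f'{n}{sys.argv[1]}.npz',W=world(f,R,t),px=f['pixels'],R=R,t=t,K=[f['fx'],f['fy'],f['cx'],f['cy']])
s=bot.get_state(); print(s['time'],s['eef_pos'].round(4),s['joint_pos'].round(3))
R=cv2.Rodrigues(s['ee_rot'])[0]; print('jaw deg',np.degrees(np.arctan2(R[1,1],R[0,1]))%180,'z',R[:,2].round(3))
E
python3 look.py 1 scene
```

```text
1.55 [ 0.4192 -0.2148  0.1024] [-0.734  0.008  1.992  0.004  1.142  0.522]
jaw deg 107.97153534953854 z [ 0.003  0.003 -1.   ]
```

View pics/scene1.png

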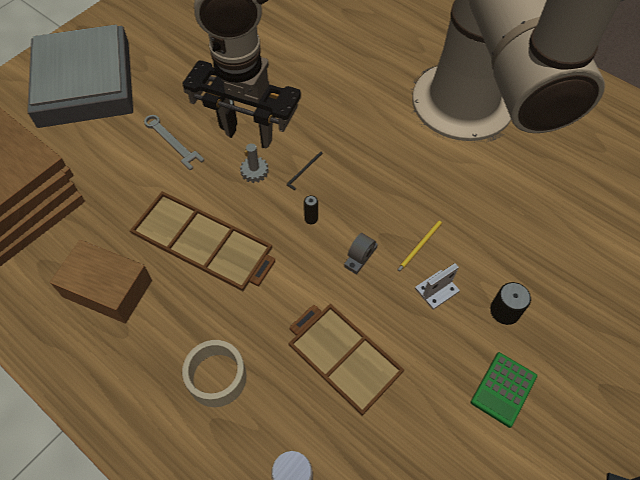

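Request:
drive_tool --pt "0.06 -0.001 0.002 -0.03 0 0 0" --pt "0.06 0 0 -0.03 0 0 0" --pt "0.06 0 0 -0.013 0 0 0" --pt "0.06 0 0 0 0 0 0" --pt "0.01 0 0 0 0 0 0"

```text
time: 2.05
eef_pos: [0.4236, -0.2199, 0.0377]
ee_rot: [3.093, 0.484, 0.022]
wrist_force: [-0.5, 0.3, 0.0]
finger_gap: 0.0538
```

Request:
drive_tool --pt "0.01 0 0 0 0 0 0" --pt "0.01 0 0 0 0 0 0" --pt "0.01 0 0 0 0 0 0" --pt "0.01 0 0 0 0 0 0"

```text
time: 2.45
eef_pos: [0.425, -0.2195, 0.042]
ee_rot: [3.095, 0.483, 0.025]
wrist_force: [0.4, 1.6, -0.9]
finger_gap: 0.0219
```

Request:
drive_tool --pt "0.01 0 0 0.02 0 0 0" --pt "0.01 0 0 0.04 0 0 0" --pt "0.01 0 0 0.04 0 0 0" --pt "0.01 0 0 0.02 0 0 0"

```text
time: 2.85
eef_pos: [0.421, -0.2157, 0.1619]
ee_rot: [3.102, 0.485, 0.014]
wrist_force: [0.4, 0.1, -2.2]
finger_gap: 0.0195
```

```bash
cat >> look.py <<'E'
print('gap',s['finger_gap'],'F',s['wrist_force'].round(1))
z=R[:,2]; print('fix turn deg', np.degrees(np.cross(z,[0,0,-1])).round(2))
E
python3 look.py 2 scene
```

```text
2.9 [ 0.4222 -0.2167  0.1644] [-0.734 -0.072  1.937  0.007  1.265  0.524]
jaw deg 107.78438577866257 z [ 0.012 -0.003 -1.   ]
gap 0.019319110812076858 F [ 1.4 -1.2 -0.4]
fix turn deg [0.16 0.71 0.  ]
```

View pics/scene2.png

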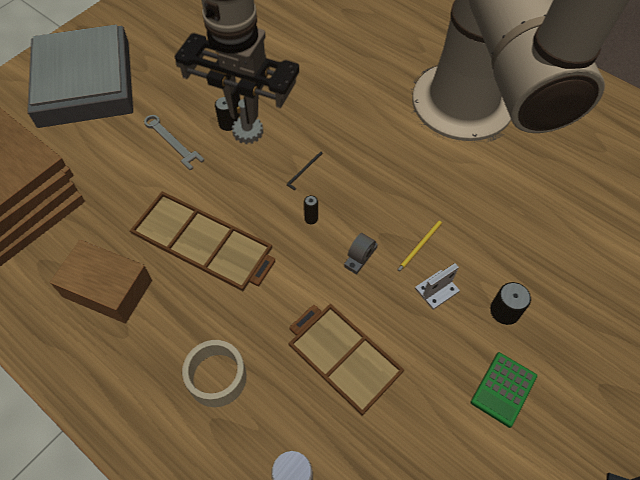

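Request:
drive_tool --pt "0.01 0.04 0.027 0 0 0.7 0" --pt "0.01 0.04 0.027 0 0 0 0" --pt "0.01 0.04 0.027 0 0 0 0" --pt "0.01 0.04 0.027 0 0 0 0" --pt "0.01 0.01 0.01 0 0 0 0"

```text
time: 3.4
eef_pos: [0.5954, -0.0967, 0.1617]
ee_rot: [3.1, 0.472, -0.002]
wrist_force: [-0.2, -0.4, -1.9]
finger_gap: 0.0196
```

Request:
drive_tool --pt "0.01 0 0 -0.02 0 0 0" --pt "0.01 0 0 -0.02 0 0 0" --pt "0.01 0 0 0 0 0 0"

```text
time: 3.7
eef_pos: [0.5952, -0.094, 0.1171]
ee_rot: [3.1, 0.48, -0.007]
wrist_force: [-0.4, 0.5, -3.3]
finger_gap: 0.019
```

```bash
python3 look.py 3 scene top
python3 - <<'E'
from meas import *
for n in ['top3','scene3']:
    W,px,R,t,K=load(n)
    s=bot.get_state()['eef_pos']
    m=(np.hypot(W[...,0]-s[0],W[...,1]-s[1])<.05)&(W[...,2]>.03)&(W[...,2]<s[2]-.01); v,u=np.nonzero(m)
    if m.sum(): print(n,m.sum(),rect(W[m][:,:2]),np.percentile(W[m][:,2],[2,50,98]).round(3))
E
```

```text
3.8 [ 0.5969 -0.0949  0.1203] [-0.354  0.317  1.602 -0.006  1.219  0.912]
jaw deg 107.56668810516734 z [ 0.001 -0.007 -1.   ]
gap 0.019643508737422946 F [ 0.4  0.4 -2.7]
fix turn deg [0.38 0.04 0.  ]
top3 88 (array([ 588.3, -111.6]), array([25.5, 22.3]), 77.7) [0.083 0.089 0.102]
scene3 575 (array([594.4, -91.5]), array([54.6, 45.5]), -42.8) [0.074 0.087 0.101]
```

Request:
drive_tool --pt "0.01 -0.014 -0.0115 0 0 0 0" --pt "0.01 0 0 -0.025 0 0 0" --pt "0.01 0 0 -0.02 0 0 0" --pt "0.01 0 0 0 0 0 0"

```text
time: 4.2
eef_pos: [0.585, -0.11, 0.0804]
ee_rot: [3.093, 0.475, 0.013]
wrist_force: [-0.1, -0.1, -3.4]
finger_gap: 0.0194
```

```bash
python3 look.py 4 scene
```

```text
4.25 [ 0.5861 -0.1103  0.0821] [-0.385  0.335  1.663 -0.007  1.128  0.884]
jaw deg 107.45512354388109 z [ 0.012 -0.012 -1.   ]
gap 0.01955806961981404 F [ 0.9 -0.3 -1.4]
fix turn deg [0.7  0.71 0.  ]
```

View pics/scene4.png

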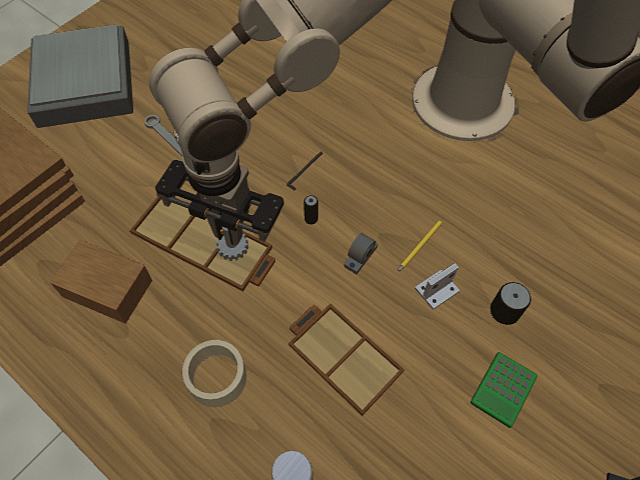

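Request:
drive_tool --pt "0.01 -0.003 0.004 0 0.7 0.7 0" --pt "0.01 0 0 -0.012 0 0 0" --pt "0.01 0 0 -0.01 0 0 0" --pt "0.01 0 0 -0.004 0 0 0"

```text
time: 4.65
eef_pos: [0.5864, -0.1076, 0.0601]
ee_rot: [3.102, 0.476, 0.012]
wrist_force: [0.1, -0.7, -2.5]
finger_gap: 0.0191
```

```bash
python3 look.py 5
```

```text
4.65 [ 0.5864 -0.1076  0.0601] [-3.840e-01  3.680e-01  1.668e+00  1.000e-03  1.097e+00  8.820e-01]
jaw deg 107.44347659182988 z [ 0.008 -0.002 -1.   ]
gap 0.01914498527646913 F [ 0.1 -0.7 -2.5]
fix turn deg [0.14 0.46 0.  ]
```

Request:
drive_tool --pt "0.01 -0.003 0.001 -0.007 0 0.45 0" --pt "0.01 0 0 -0.006 0 0 0" --pt "0.01 0 0 -0.003 0 0 0"

```text
time: 4.95
eef_pos: [0.5834, -0.1069, 0.0479]
ee_rot: [3.103, 0.477, -0.006]
wrist_force: [-13.0, 4.7, 30.3]
finger_gap: 0.0196
```

```bash
python3 look.py 6 scene;python3 -c "
import cv2;i=cv2.imread('pics/scene6.png')[150:320,110:300];cv2.imwrite('pics/c6.png',cv2.resize(i,None,fx=3,fy=3))"
```

```text
5.0 [ 0.5835 -0.1068  0.048 ] [-0.383  0.386  1.672 -0.004  1.085  0.885]
jaw deg 107.49846139402531 z [-0.003 -0.003 -1.   ]
gap 0.019318932413421103 F [-9.   3.9 20.1]
fix turn deg [ 0.16 -0.16  0.  ]
```

View pics/c6.png

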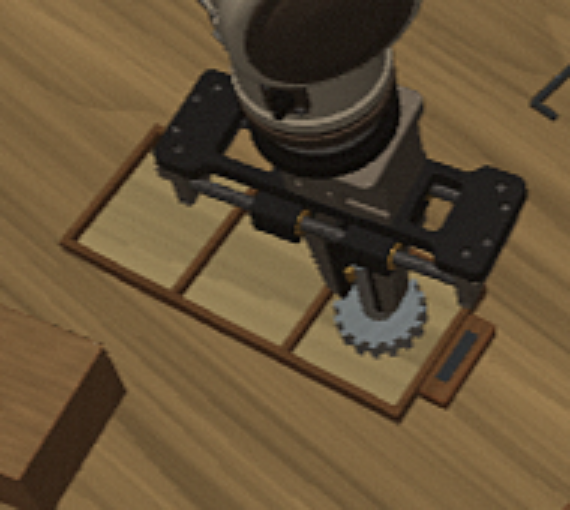

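Request:
drive_tool --pt "0.01 0 0 0.0005 0 0 0" --pt "0.045 0 0 0 0 0 0" --pt "0.045 0 0 0 0 0 0" --pt "0.045 0 0 0 0 0 0" --pt "0.045 0 0 0 0 0 0"

```text
time: 5.5
eef_pos: [0.5848, -0.1071, 0.0495]
ee_rot: [3.101, 0.478, -0.001]
wrist_force: [0.9, -0.4, -0.5]
finger_gap: 0.0449
```

Request:
drive_tool --pt "0.045 0 0 0.02 0 0 0" --pt "0.045 0 0 0.04 0 0 0" --pt "0.045 0 0 0.05 0 0 0" --pt "0.045 -0.02 0.04 0 0 0 -8" --pt "0.045 -0.025 0.04 0 0 0 -8"

```text
time: 6.0
eef_pos: [0.5391, -0.0289, 0.1614]
ee_rot: [3.141, 0.019, -0.001]
wrist_force: [0.1, 0.7, -0.2]
finger_gap: 0.045
```

Request:
drive_tool --pt "0.045 -0.03 0.05 0 0 0 -8" --pt "0.045 -0.03 0.05 0 0 0 -8" --pt "0.045 -0.03 0.05 0 0 0 -2" --pt "0.045 -0.03 0.04 0 0 0 0" --pt "0.045 0 0 0 0 0 0"

```text
time: 6.5
eef_pos: [0.4284, 0.1436, 0.1619]
ee_rot: [-3.102, 0.49, -0.003]
wrist_force: [-0.2, -0.5, -0.5]
finger_gap: 0.0451
```

```bash
python3 look.py 7
```

```text
6.5 [0.4284 0.1436 0.1619] [ 5.400e-02 -1.240e-01  1.990e+00  1.000e-03  1.273e+00  1.939e+00]
jaw deg 72.03291899217567 z [ 0.002  0.001 -1.   ]
gap 0.04514863276407298 F [-0.2 -0.5 -0.5]
fix turn deg [-0.04  0.13  0.  ]
```

Request:
drive_tool --pt "0.045 -0.013 0.03 0 0 0 2.3" --pt "0.045 -0.013 0.03 0 0 0 0" --pt "0.045 0 0 -0.03 0 0 0" --pt "0.045 0 0 -0.025 0 0 0" --pt "0.045 0 0 0 0 0 0"

```text
time: 7.0
eef_pos: [0.4045, 0.205, 0.1071]
ee_rot: [-3.111, 0.422, -0.014]
wrist_force: [-0.1, 0.1, 0.1]
finger_gap: 0.0448
```

```bash
python3 look.py 8
```

```text
7.0 [0.4045 0.205  0.1071] [ 2.030e-01 -5.400e-02  2.042e+00 -2.000e-03  1.144e+00  2.044e+00]
jaw deg 74.53621287547773 z [ 0.009  0.    -1.   ]
gap 0.044799823255643335 F [-0.1  0.1  0.1]
fix turn deg [-0.03  0.54  0.  ]
```

Request:
drive_tool --pt "0.045 -0.002 -0.001 -0.025 0 0.5 0" --pt "0.045 0 0 -0.025 0 0 0" --pt "0.045 0 0 -0.02 0 0 0" --pt "0.045 0 0 -0.008 0 0 0"

```text
time: 7.4
eef_pos: [0.4089, 0.2024, 0.032]
ee_rot: [-3.11, 0.426, -0.014]
wrist_force: [-0.0, -0.9, -0.0]
finger_gap: 0.0449
```

```bash
python3 look.py 9
```

```text
7.4 [0.4089 0.2024 0.032 ] [ 1.940e-01  8.400e-02  2.076e+00 -1.000e-03  9.720e-01  2.038e+00]
jaw deg 74.38680919036362 z [ 0.009  0.001 -1.   ]
gap 0.04490285882243803 F [-0.  -0.9 -0. ]
fix turn deg [-0.07  0.54  0.  ]
```

Request:
drive_tool --pt "0.045 -0.006 0.002 -0.005 0 0.5 0" --pt "0.045 0 0 0 0 0 0" --pt "0.0 0 0 0 0 0 0" --pt "0.0 0 0 0 0 0 0" --pt "0.0 0 0 0 0 0 0"

```text
time: 7.9
eef_pos: [0.4061, 0.2044, 0.0303]
ee_rot: [-3.109, 0.428, -0.008]
wrist_force: [1.3, 0.2, -0.4]
finger_gap: 0.0229
```

Request:
drive_tool --pt "0.0 0 0 0 0 0 0" --pt "0.0 0 0 0 0 0 0"

```text
time: 8.1
eef_pos: [0.4068, 0.2045, 0.0312]
ee_rot: [-3.109, 0.428, -0.01]
wrist_force: [0.2, 0.6, -2.0]
finger_gap: 0.0095
```

```bash
python3 look.py 10
```

```text
8.1 [0.4068 0.2045 0.0312] [1.990e-01 8.500e-02 2.078e+00 1.000e-03 9.720e-01 2.042e+00]
jaw deg 74.32964085222963 z [ 0.007  0.002 -1.   ]
gap 0.009548064455271177 F [ 0.2  0.6 -2. ]
fix turn deg [-0.13  0.4   0.  ]
```

Request:
drive_tool --pt "0.0 0 0 0.03 0 0.4 0" --pt "0.0 0 0 0.05 0 0 0" --pt "0.0 0 0 0.045 0 0 0" --pt "0.0 0.02 -0.04 0 0 0 6" --pt "0.0 0.022 -0.044 0 0 0 7"

```text
time: 8.6
eef_pos: [0.4433, 0.123, 0.159]
ee_rot: [3.14, -0.054, -0.009]
wrist_force: [0.7, -0.2, -1.3]
finger_gap: 0.0095
```

Request:
drive_tool --pt "0.0 0.022 -0.044 0 0 0 7" --pt "0.0 0.022 -0.044 0 0 0 7" --pt "0.0 0.022 -0.044 0 0 0 0" --pt "0.0 0.022 -0.044 0 0 0 0" --pt "0.0 0.022 -0.044 0 0 0 0"

```text
time: 9.1
eef_pos: [0.5537, -0.1011, 0.1592]
ee_rot: [3.121, 0.349, -0.006]
wrist_force: [1.4, 0.2, -2.0]
finger_gap: 0.01
```

```bash
python3 look.py 11
```

```text
9.1 [ 0.5537 -0.1011  0.1592] [-0.394  0.178  1.688 -0.003  1.279  0.955]
jaw deg 102.7418677108322 z [-0.004 -0.001 -1.   ]
gap 0.009992643254560278 F [ 1.4  0.2 -2. ]
fix turn deg [ 0.07 -0.2   0.  ]
```

Request:
drive_tool --pt "0.0 0.022 -0.041 0 0 0 -1.5" --pt "0.0 0.022 -0.041 0 0 0 0" --pt "0.0 0 0 -0.02 0 0 0" --pt "0.0 0 0 -0.02 0 0 0" --pt "0.0 0 0 0 0 0 0"

```text
time: 9.6
eef_pos: [0.5996, -0.1944, 0.1156]
ee_rot: [3.127, 0.293, -0.007]
wrist_force: [-0.8, 1.1, -1.9]
finger_gap: 0.0099
```

```bash
python3 look.py 12 scene
```

```text
9.65 [ 0.6003 -0.1945  0.1171] [-0.503  0.387  1.519 -0.004  1.236  0.882]
jaw deg 100.71752469296305 z [-0.003 -0.003 -1.   ]
gap 0.010172902530565724 F [-0.5  0.5 -1.4]
fix turn deg [ 0.15 -0.16  0.  ]
```

View pics/scene12.png

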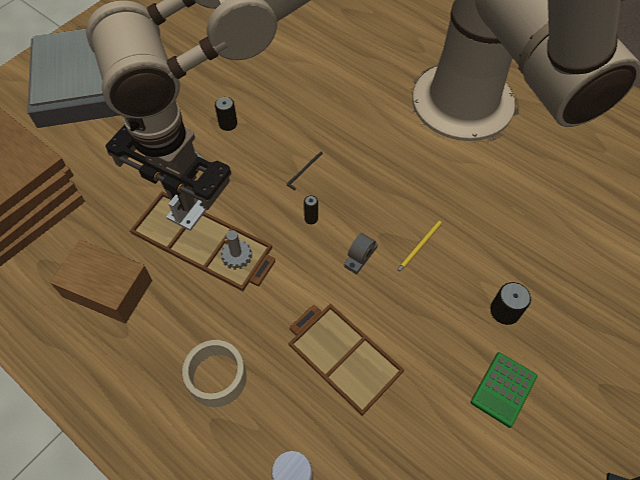

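Request:
drive_tool --pt "0.0 -0.001 0.0115 0 0 0 0" --pt "0.0 0 0 -0.025 0 0 0" --pt "0.0 0 0 -0.02 0 0 0" --pt "0.0 0 0 -0.01 0 0 0" --pt "0.0 0 0 0 0 0 0"

```text
time: 10.15
eef_pos: [0.6021, -0.1787, 0.0673]
ee_rot: [3.122, 0.298, 0.007]
wrist_force: [-0.9, 0.1, -2.1]
finger_gap: 0.0099
```

```bash
python3 look.py 13
```

```text
10.15 [ 0.6021 -0.1787  0.0673] [-0.479  0.433  1.565 -0.002  1.136  0.902]
jaw deg 100.9200112840208 z [ 0.005 -0.005 -1.   ]
gap 0.009869302782852158 F [-0.9  0.1 -2.1]
fix turn deg [0.3  0.29 0.  ]
```

Request:
drive_tool --pt "0.0 -0.003 -0.0045 0 0.3 0.3 0" --pt "0.0 0 0 -0.012 0 0 0" --pt "0.0 0 0 -0.01 0 0 0" --pt "0.0 0 0 -0.005 0 0 0"

```text
time: 10.55
eef_pos: [0.6016, -0.1842, 0.0432]
ee_rot: [3.124, 0.3, 0.009]
wrist_force: [-0.8, -0.1, -2.2]
finger_gap: 0.0099
```

```bash
python3 look.py 14
```

```text
10.55 [ 0.6016 -0.1842  0.0432] [-0.489  0.468  1.572  0.     1.095  0.89 ]
jaw deg 100.9628387380114 z [ 0.006 -0.003 -1.   ]
gap 0.00991265032441198 F [-0.8 -0.1 -2.2]
fix turn deg [0.17 0.35 0.  ]
```

Request:
drive_tool --pt "0.0 -0.002 0 -0.005 0 0.35 0" --pt "0.0 0 0 -0.003 0 0 0"

```text
time: 10.75
eef_pos: [0.599, -0.1842, 0.0351]
ee_rot: [3.125, 0.3, -0.004]
wrist_force: [-10.2, 4.5, 21.0]
finger_gap: 0.0095
```

```bash
python3 look.py 15
```

```text
10.75 [ 0.599  -0.1842  0.0351] [-0.489  0.479  1.574 -0.004  1.089  0.892]
jaw deg 100.95498472770329 z [-0.002 -0.002 -1.   ]
gap 0.009525116213577208 F [-10.2   4.5  21. ]
fix turn deg [ 0.13 -0.13  0.  ]
```

Request:
drive_tool --pt "0.035 0 0 0.0005 0 0 0" --pt "0.035 0 0 0 0 0 0" --pt "0.035 0 0 0 0 0 0" --pt "0.035 0 0 0 0 0 0" --pt "0.035 0 0 0.02 0 0 0"

```text
time: 11.25
eef_pos: [0.5977, -0.1837, 0.0537]
ee_rot: [3.127, 0.3, -0.009]
wrist_force: [-0.3, -0.4, 0.5]
finger_gap: 0.0349
```

Request:
drive_tool --pt "0.045 0 0 0.04 0 0 0" --pt "0.045 0 0 0.05 0 0 0" --pt "0.045 -0.04 0.03 0 0 0 0" --pt "0.045 -0.04 0.03 0 0 0 0" --pt "0.045 -0.04 0.03 0 0 0 0"

```text
time: 11.75
eef_pos: [0.4832, -0.0982, 0.1525]
ee_rot: [3.12, 0.293, 0.011]
wrist_force: [0.8, -0.2, 1.7]
finger_gap: 0.0452
```

Request:
drive_tool --pt "0.045 -0.03 0.025 0 0 0 0" --pt "0.045 -0.005 0 -0.02 0 0 0" --pt "0.045 0 0 -0.02 0 0 0" --pt "0.045 0 0 0 0 0 0"

```text
time: 12.15
eef_pos: [0.4433, -0.0686, 0.1128]
ee_rot: [3.118, 0.298, 0.016]
wrist_force: [-0.7, -0.9, -0.0]
finger_gap: 0.0451
```

```bash
python3 look.py 16 scene
```

```text
12.2 [ 0.4444 -0.0691  0.1142] [-0.422 -0.08   2.051 -0.003  1.155  0.96 ]
jaw deg 100.91895904996865 z [ 0.013 -0.009 -1.   ]
gap 0.044856939862199116 F [-0.3 -0.6  0.3]
fix turn deg [0.53 0.76 0.  ]
```

View pics/scene16.png

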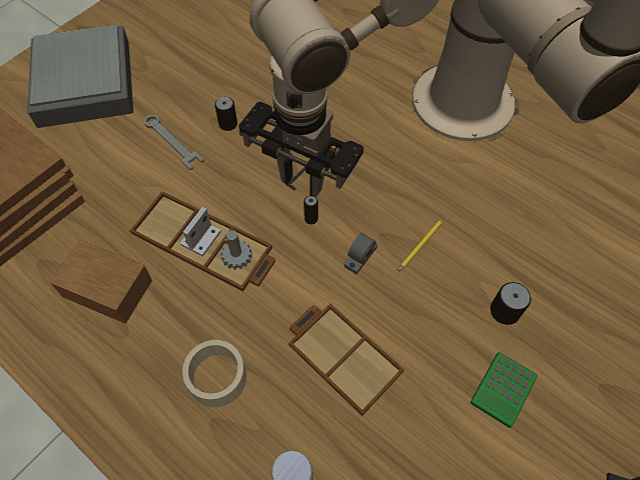

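Request:
drive_tool --pt "0.045 -0.0135 0.0115 0 0.5 0.75 0" --pt "0.045 0 0 -0.025 0 0 0" --pt "0.045 0 0 -0.005 0 0 0" --pt "0.045 0 0 0 0 0 0"

```text
time: 12.6
eef_pos: [0.4349, -0.0595, 0.0886]
ee_rot: [3.123, 0.297, 0.011]
wrist_force: [0.6, 0.1, 0.7]
finger_gap: 0.045
```

```bash
python3 look.py 17
```

```text
12.6 [ 0.4349 -0.0595  0.0886] [-0.412 -0.064  2.093 -0.     1.105  0.969]
jaw deg 100.87887517842567 z [ 0.007 -0.003 -1.   ]
gap 0.04500047961916617 F [0.6 0.1 0.7]
fix turn deg [0.2  0.41 0.  ]
```

Request:
drive_tool --pt "0.045 -0.005 0.002 -0.01 0 0.4 0" --pt "0.045 -0.001 0 -0.025 0 0 0" --pt "0.045 -0.001 0 -0.025 0 0 0" --pt "0.045 0 0 -0.003 0 0 0"

```text
time: 13.0
eef_pos: [0.4312, -0.0592, 0.0276]
ee_rot: [3.12, 0.296, 0.01]
wrist_force: [0.7, -0.1, -0.7]
finger_gap: 0.0448
```

```bash
python3 look.py 18
```

```text
13.0 [ 0.4312 -0.0592  0.0276] [-0.413  0.04   2.134 -0.004  0.959  0.971]
jaw deg 100.85580501156116 z [ 0.007 -0.007 -1.   ]
gap 0.044845440631565 F [ 0.7 -0.1 -0.7]
fix turn deg [0.4  0.39 0.  ]
```

Request:
drive_tool --pt "0.045 0 0.002 0 0.4 0.4 0" --pt "0.015 0 0 0 0 0 0" --pt "0.015 0 0 0 0 0 0" --pt "0.015 0 0 0 0 0 0" --pt "0.015 0 0 0 0 0 0"

```text
time: 13.5
eef_pos: [0.4338, -0.0581, 0.0312]
ee_rot: [3.126, 0.297, 0.006]
wrist_force: [-0.5, 0.2, -1.2]
finger_gap: 0.0255
```

```bash
python3 look.py 19
```

```text
13.5 [ 0.4338 -0.0581  0.0312] [-0.411  0.042  2.123  0.     0.973  0.97 ]
jaw deg 100.85755358061313 z [ 0.004 -0.001 -1.   ]
gap 0.02546651476088871 F [-0.5  0.2 -1.2]
fix turn deg [0.08 0.22 0.  ]
```

Request:
drive_tool --pt "0.015 0 0 0.03 0 0 0" --pt "0.015 0 0 0.05 0 0 0" --pt "0.015 0 0 0.05 0 0 0" --pt "0.015 0.034 -0.039 0 0 0 0" --pt "0.015 0.034 -0.039 0 0 0 0"

```text
time: 14.0
eef_pos: [0.4964, -0.1299, 0.1713]
ee_rot: [3.12, 0.304, 0.017]
wrist_force: [0.1, 0.0, -1.8]
finger_gap: 0.0255
```

Request:
drive_tool --pt "0.015 0.034 -0.039 0 0 0 0" --pt "0.015 0.034 -0.039 0 0 0 0" --pt "0.015 0.034 -0.039 0 0 0 0" --pt "0.015 0 0 -0.02 0 0 0" --pt "0.015 0 0 -0.02 0 0 0"

```text
time: 14.5
eef_pos: [0.6001, -0.2499, 0.1362]
ee_rot: [3.111, 0.298, 0.037]
wrist_force: [-0.4, 0.1, -1.7]
finger_gap: 0.0255
```

```bash
python3 look.py 20
```

```text
14.5 [ 0.6001 -0.2499  0.1362] [-0.581  0.39   1.476  0.002  1.247  0.798]
jaw deg 100.94409364011956 z [ 0.025 -0.014 -1.   ]
gap 0.02547574392730691 F [-0.4  0.1 -1.7]
fix turn deg [0.81 1.44 0.  ]
```

Request:
drive_tool --pt "0.015 0.0135 -0.0125 0 0.8 1.4 0" --pt "0.015 0 0 -0.015 0 0 0" --pt "0.015 0 0 -0.02 0 0 0" --pt "0.015 0 0 -0.02 0 0 0" --pt "0.015 0 0 0 0 0 0"

```text
time: 15.0
eef_pos: [0.6094, -0.2599, 0.0715]
ee_rot: [-3.12, -0.298, 0.014]
wrist_force: [-0.1, 0.0, -1.5]
finger_gap: 0.0253
```

```bash
python3 look.py 21
```

```text
15.0 [ 0.6094 -0.2599  0.0715] [-0.585  0.521  1.434  0.     1.198  0.795]
jaw deg 100.92204913542258 z [-0.009  0.007 -1.   ]
gap 0.02528016853303471 F [-0.1  0.  -1.5]
fix turn deg [-0.37 -0.53 -0.  ]
```

Request:
drive_tool --pt "0.015 0.0045 -0.0025 0 -0.4 -0.5 0" --pt "0.015 0 0 -0.015 0 0 0" --pt "0.015 0 0 -0.01 0 0 0" --pt "0.015 0 0 -0.003 0 0 0"

```text
time: 15.4
eef_pos: [0.6152, -0.2626, 0.0443]
ee_rot: [3.124, 0.3, 0.005]
wrist_force: [-1.0, -0.2, -1.6]
finger_gap: 0.0255
```

```bash
python3 look.py 22
```

```text
15.4 [ 0.6152 -0.2626  0.0443] [-5.830e-01  5.580e-01  1.441e+00 -1.000e-03  1.138e+00  7.960e-01]
jaw deg 100.9652596787795 z [ 0.004 -0.003 -1.   ]
gap 0.02547241249324133 F [-1.  -0.2 -1.6]
fix turn deg [0.19 0.21 0.  ]
```

Request:
drive_tool --pt "0.015 -0.001 0 -0.006 0 0.2 0" --pt "0.015 0 0 -0.0035 0 0 0"

```text
time: 15.6
eef_pos: [0.6143, -0.2626, 0.0343]
ee_rot: [3.124, 0.3, 0.0]
wrist_force: [1.0, -0.0, -0.5]
finger_gap: 0.0255
```

```bash
python3 look.py 23
```

```text
15.6 [ 0.6143 -0.2626  0.0343] [-0.583  0.571  1.444 -0.003  1.124  0.798]
jaw deg 100.96900133649252 z [ 0.    -0.004 -1.   ]
gap 0.025527809974804864 F [ 1.  -0.  -0.5]
fix turn deg [0.2  0.02 0.  ]
```

Request:
drive_tool --pt "0.015 0 0 -0.0015 0 0 0" --pt "0.015 0 0 -0.001 0 0 0"

```text
time: 15.8
eef_pos: [0.6149, -0.2628, 0.0343]
ee_rot: [3.124, 0.3, 0.0]
wrist_force: [-2.4, 1.2, 4.2]
finger_gap: 0.0253
```

Request:
drive_tool --pt "0.05 0 0 0 0 0 0" --pt "0.05 0 0 0 0 0 0" --pt "0.05 0 0 0 0 0 0" --pt "0.05 0 0 0.02 0 0 0" --pt "0.05 0 0 0.04 0 0 0"

```text
time: 16.3
eef_pos: [0.6115, -0.2608, 0.089]
ee_rot: [-3.125, -0.3, 0.012]
wrist_force: [0.2, -0.1, 0.1]
finger_gap: 0.0499
```

Request:
drive_tool --pt "0.08 0 0 0.05 0 0 0" --pt "0.08 0 0 0.03 0 0 0" --pt "0.08 -0.02 0.045 0 0 0 0" --pt "0.08 -0.021 0.048 0 0 0 0" --pt "0.08 -0.021 0.048 0 0 0 0"

```text
time: 16.8
eef_pos: [0.5539, -0.1265, 0.1797]
ee_rot: [3.12, 0.287, 0.011]
wrist_force: [0.1, 0.8, 0.8]
finger_gap: 0.0801
```

Request:
drive_tool --pt "0.08 -0.021 0.048 0 0 0 0" --pt "0.08 -0.021 0.048 0 0 0 0" --pt "0.08 -0.021 0.048 0 0 0 0" --pt "0.08 -0.021 0.048 0 0 0 0" --pt "0.08 -0.021 0.048 0 0 0 0"

```text
time: 17.3
eef_pos: [0.4524, 0.1031, 0.1805]
ee_rot: [3.12, 0.282, 0.019]
wrist_force: [0.8, -0.1, 0.9]
finger_gap: 0.08
```

```bash
python3 look.py 24 scene
```

```text
17.35 [0.4491 0.1092 0.1801] [-0.022 -0.12   1.949 -0.003  1.303  1.364]
jaw deg 100.62188209195988 z [ 0.01  -0.003 -1.   ]
gap 0.08032686500209422 F [-0.2  4.9 -0.8]
fix turn deg [0.19 0.57 0.  ]
```

View pics/scene24.png

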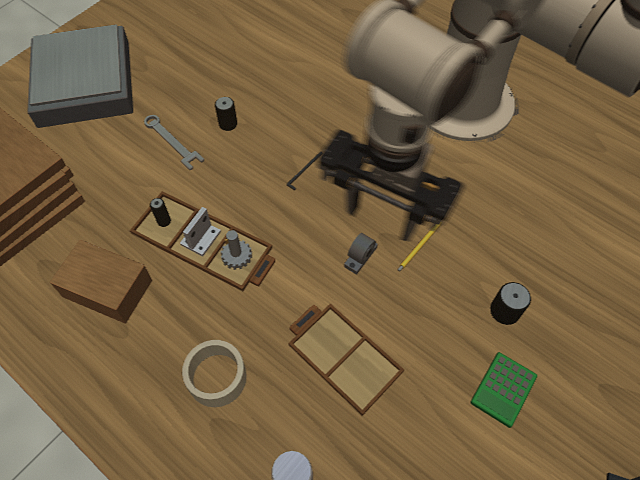

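Request:
drive_tool --pt "0.085 -0.02 0.048 0 0 0.5 0" --pt "0.085 -0.02 0.048 0 0 0 0" --pt "0.085 -0.02 0.048 0 0 0 0" --pt "0.085 -0.02 0.048 0 0 0 0" --pt "0.085 0 0 0 0 0 0"

```text
time: 17.85
eef_pos: [0.3729, 0.2917, 0.1816]
ee_rot: [3.126, 0.295, 0.01]
wrist_force: [0.0, -0.2, 0.6]
finger_gap: 0.0849
```

```bash
python3 look.py 25
```

```text
17.85 [0.3729 0.2917 0.1816] [ 0.411 -0.086  1.915 -0.004  1.307  1.795]
jaw deg 100.76866818409928 z [ 0.007 -0.001 -1.   ]
gap 0.08493859978321161 F [ 0.  -0.2  0.6]
fix turn deg [0.08 0.39 0.  ]
```

Request:
drive_tool --pt "0.085 -0.013 0.024 0 0 0.4 0" --pt "0.085 0 0 -0.03 0 0 0" --pt "0.085 0 0 -0.03 0 0 0" --pt "0.085 0 0 -0.02 0 0 0" --pt "0.085 0 0 0 0 0 0"

```text
time: 18.35
eef_pos: [0.3621, 0.3163, 0.1009]
ee_rot: [3.127, 0.301, 0.009]
wrist_force: [-0.6, -0.2, -0.7]
finger_gap: 0.085
```

```bash
python3 look.py 26
```

```text
18.35 [0.3621 0.3163 0.1009] [ 0.468  0.033  1.969 -0.003  1.134  1.848]
jaw deg 100.98202105565808 z [ 0.006 -0.    -1.   ]
gap 0.0849705942950797 F [-0.6 -0.2 -0.7]
fix turn deg [0.01 0.33 0.  ]
```

Request:
drive_tool --pt "0.085 -0.001 0 -0.025 0 0.3 0" --pt "0.085 -0.001 0 -0.025 0 0 0" --pt "0.085 -0.001 0 -0.02 0 0 0" --pt "0.085 0 0 -0.005 0 0 0" --force 35

```text
time: 18.75
eef_pos: [0.3649, 0.3158, 0.0289]
ee_rot: [-3.125, -0.297, -0.014]
wrist_force: [0.1, -1.3, 0.5]
finger_gap: 0.085
```

```bash
python3 look.py 27
```

```text
18.75 [0.3649 0.3158 0.0289] [ 4.630e-01  1.550e-01  2.005e+00 -1.000e-03  9.720e-01  1.845e+00]
jaw deg 100.84219285237272 z [ 0.009  0.003 -1.   ]
gap 0.08504128317867285 F [ 0.1 -1.3  0.5]
fix turn deg [-0.19  0.51  0.  ]
```

Request:
drive_tool --pt "0.085 -0.005 0 -0.003 0 0.5 0" --pt "0.04 -0.001 0 0 0 0 0" --pt "0.04 0 0 0 0 0 0" --pt "0.04 0 0 0 0 0 0" --pt "0.04 0 0 0 0 0 0"

```text
time: 19.25
eef_pos: [0.3626, 0.3168, 0.0305]
ee_rot: [-3.122, -0.295, -0.011]
wrist_force: [0.1, -0.7, -0.4]
finger_gap: 0.0555
```

Request:
drive_tool --pt "0.04 0 0 0 0 0 0"

```text
time: 19.35
eef_pos: [0.3628, 0.317, 0.0309]
ee_rot: [-3.121, -0.295, -0.012]
wrist_force: [0.5, -0.1, -2.1]
finger_gap: 0.0517
```

```bash
python3 look.py 28
```

```text
19.35 [0.3628 0.317  0.0309] [0.465 0.149 2.007 0.004 0.976 1.845]
jaw deg 100.78978763454387 z [ 0.007  0.007 -1.   ]
gap 0.05174557491323233 F [ 0.5 -0.1 -2.1]
fix turn deg [-0.4   0.39  0.  ]
```

Request:
drive_tool --pt "0.04 0 0 0.02 -0.4 0.4 0" --pt "0.04 0 0 0.045 0 0 0" --pt "0.04 0 0 0.045 0 0 0" --pt "0.04 0.03 -0.026 0 0 0 0" --pt "0.04 0.04 -0.034 0 0 0 0"

```text
time: 19.85
eef_pos: [0.425, 0.2579, 0.1419]
ee_rot: [3.124, 0.309, -0.014]
wrist_force: [0.1, -0.4, -2.7]
finger_gap: 0.051
```

Request:
drive_tool --pt "0.04 0.04 -0.034 0 0 0 0" --pt "0.04 0.04 -0.034 0 0 0 0" --pt "0.04 0.04 -0.034 0 0 0 0" --pt "0.04 0.02 -0.017 0 0 0 0" --pt "0.04 0 0 0 0 0 0"

```text
time: 20.35
eef_pos: [0.5643, 0.136, 0.1409]
ee_rot: [3.123, 0.304, -0.013]
wrist_force: [0.0, -0.2, -3.5]
finger_gap: 0.0515
```

```bash
python3 look.py 29
```

```text
20.35 [0.5643 0.136  0.1409] [ 0.031  0.245  1.648 -0.005  1.258  1.409]
jaw deg 101.10911136943793 z [-0.008 -0.005 -1.   ]
gap 0.051507105340529234 F [ 0.  -0.2 -3.5]
fix turn deg [ 0.26 -0.46  0.  ]
```

Request:
drive_tool --pt "0.04 0.034 -0.017 0 0.2 -0.4 0" --pt "0.04 0.002 0 -0.02 0 0 0" --pt "0.04 0 0 -0.025 0 0 0" --pt "0.04 0 0 -0.015 0 0 0" --pt "0.04 0 0 0 0 0 0"

```text
time: 20.85
eef_pos: [0.5968, 0.12, 0.0755]
ee_rot: [-3.126, -0.304, 0.015]
wrist_force: [0.3, -0.3, -3.2]
finger_gap: 0.0515
```

```bash
python3 look.py 30 scene
```

```text
20.9 [0.5974 0.1202 0.0767] [0.    0.388 1.605 0.    1.156 1.377]
jaw deg 101.13827213839635 z [-0.008  0.    -1.   ]
gap 0.05149624511273682 F [-0.6 -0.3 -3.4]
fix turn deg [-0.02 -0.44 -0.  ]
```

View pics/scene30.png

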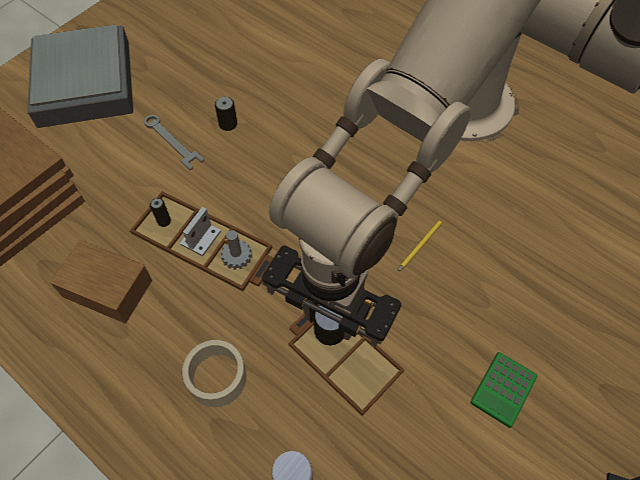

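Request:
drive_tool --pt "0.04 0.0025 -0.0015 -0.005 0 -0.4 0" --pt "0.04 0 0 -0.015 0 0 0" --pt "0.04 0 0 -0.01 0 0 0" --pt "0.04 0 0 -0.005 0 0 0"

```text
time: 21.3
eef_pos: [0.6023, 0.1195, 0.0432]
ee_rot: [3.126, 0.307, 0.01]
wrist_force: [-0.9, 0.1, -3.6]
finger_gap: 0.0511
```

```bash
python3 look.py 31
```

```text
21.3 [0.6023 0.1195 0.0432] [-1.000e-03  4.340e-01  1.619e+00  0.000e+00  1.083e+00  1.374e+00]
jaw deg 101.21651942751583 z [ 0.007  0.    -1.   ]
gap 0.051148796513845865 F [-0.9  0.1 -3.6]
fix turn deg [-0.02  0.38  0.  ]
```

Request:
drive_tool --pt "0.04 -0.002 0 -0.006 0 0.35 0" --pt "0.04 0 0 -0.003 0 0 0"

```text
time: 21.5
eef_pos: [0.5999, 0.1196, 0.0348]
ee_rot: [-3.126, -0.307, 0.002]
wrist_force: [-12.0, -1.4, 23.1]
finger_gap: 0.0516
```

Request:
drive_tool --pt "0.075 0 0 0.0005 0 0 0" --pt "0.075 0 0 0 0 0 0" --pt "0.075 0 0 0 0 0 0" --pt "0.075 0 0 0 0 0 0" --pt "0.075 0 0 0.02 0 0 0"

```text
time: 22.0
eef_pos: [0.5999, 0.1195, 0.055]
ee_rot: [-3.126, -0.307, 0.004]
wrist_force: [-0.4, -0.3, -1.2]
finger_gap: 0.0752
```

Request:
drive_tool --pt "0.075 0 0 0.04 0 0 0" --pt "0.075 0 0 0.05 0 0 0" --pt "0.05 -0.04 -0.014 0 0 0 -6.8" --pt "0.05 -0.04 -0.014 0 0 0 0" --pt "0.05 -0.04 -0.014 0 0 0 0"

```text
time: 22.5
eef_pos: [0.4839, 0.0768, 0.1532]
ee_rot: [-3.139, -0.116, -0.018]
wrist_force: [0.8, -0.4, 0.7]
finger_gap: 0.0531
```

Request:
drive_tool --pt "0.05 -0.03 -0.01 0 0 0 0" --pt "0.05 -0.005 0 -0.02 0 0 0" --pt "0.05 0 0 -0.02 0 0 0" --pt "0.05 0 0 0 0 0 0" --force 30

```text
time: 22.9
eef_pos: [0.4445, 0.0653, 0.1137]
ee_rot: [3.139, 0.113, 0.024]
wrist_force: [0.1, -0.3, 0.0]
finger_gap: 0.0497
```

```bash
python3 look.py 32 scene
```

```text
22.95 [0.4456 0.0652 0.115 ] [-1.260e-01 -8.200e-02  2.051e+00  2.000e-03  1.155e+00  1.372e+00]
jaw deg 94.1291700301276 z [ 0.017 -0.    -1.   ]
gap 0.05003419519284854 F [-0.5  0.6 -0.5]
fix turn deg [0.01 1.   0.  ]
```

View pics/scene32.png

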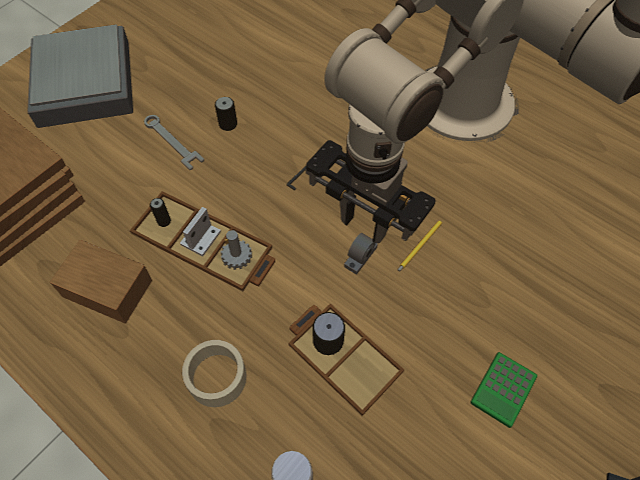

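Request:
drive_tool --pt "0.05 -0.011 -0.003 0 0 1 0.3" --pt "0.05 0 0 -0.025 0 0 0" --pt "0.05 -0.001 0 -0.02 0 0 0" --pt "0.05 -0.001 0 -0.02 0 0 0" --pt "0.05 0 0 -0.01 0 0 0"

```text
time: 23.45
eef_pos: [0.4371, 0.061, 0.0452]
ee_rot: [3.137, 0.125, 0.014]
wrist_force: [0.4, 0.2, -0.5]
finger_gap: 0.0499
```

```bash
python3 look.py 33
```

```text
23.45 [0.4371 0.061  0.0452] [-1.360e-01  2.000e-02  2.112e+00 -1.000e-03  1.001e+00  1.356e+00]
jaw deg 94.57685408575908 z [ 0.009 -0.002 -1.   ]
gap 0.04991436421069453 F [ 0.4  0.2 -0.5]
fix turn deg [0.12 0.53 0.  ]
```

Request:
drive_tool --pt "0.05 -0.0035 0.001 -0.012 0 0.5 0" --pt "0.05 -0.001 0 -0.012 0 0 0" --pt "0.05 0 0 -0.002 0 0 0"

```text
time: 23.75
eef_pos: [0.4332, 0.0618, 0.0186]
ee_rot: [3.137, 0.126, 0.001]
wrist_force: [0.5, 0.0, 0.0]
finger_gap: 0.0496
```

Request:
drive_tool --pt "0.015 0 0 0 0 0 0" --pt "0.015 0 0 0 0 0 0" --pt "0.015 0 0 0 0 0 0" --pt "0.015 0 0 0 0 0 0"

```text
time: 24.15
eef_pos: [0.4339, 0.062, 0.0194]
ee_rot: [3.137, 0.126, 0.002]
wrist_force: [-0.4, 0.5, -3.3]
finger_gap: 0.0281
```

```bash
python3 look.py 34
```

```text
24.15 [0.4339 0.062  0.0194] [-1.340e-01  7.000e-02  2.122e+00 -2.000e-03  9.470e-01  1.358e+00]
jaw deg 94.60936150735783 z [ 0.002 -0.002 -1.   ]
gap 0.0281246118471308 F [-0.4  0.5 -3.3]
fix turn deg [0.12 0.09 0.  ]
```

Request:
drive_tool --pt "0.015 0 0 0.03 0 0 0" --pt "0.015 0 0 0.05 0 0 0" --pt "0.015 0 0 0.05 0 0 0" --pt "0.015 0.034 0.03 0 0 0 -4.5" --pt "0.015 0.04 0.032 0 0 0 -4.5"

```text
time: 24.65
eef_pos: [0.4999, 0.121, 0.1559]
ee_rot: [3.138, -0.135, 0.004]
wrist_force: [1.3, -1.3, -3.3]
finger_gap: 0.0279
```

Request:
drive_tool --pt "0.015 0.04 0.032 0 0 0 0" --pt "0.015 0.04 0.032 0 0 0 0" --pt "0.015 0.012 0.01 0 0 0 0" --pt "0.015 0 0 0 0 0 0"

```text
time: 25.05
eef_pos: [0.593, 0.1977, 0.1552]
ee_rot: [3.138, -0.134, 0.008]
wrist_force: [-0.1, -0.0, -3.9]
finger_gap: 0.028
```

```bash
python3 look.py 35
```

```text
25.05 [0.593  0.1977 0.1552] [ 1.290e-01  3.300e-01  1.514e+00 -1.000e-03  1.293e+00  1.786e+00]
jaw deg 85.10061787430759 z [ 0.005 -0.001 -1.   ]
gap 0.02804725198068252 F [-0.1 -0.  -3.9]
fix turn deg [0.04 0.31 0.  ]
```

Request:
drive_tool --pt "0.015 0.0115 0.001 0 0 0.3 0.4" --pt "0.015 0 0 -0.03 0 0 0" --pt "0.015 0 0 -0.03 0 0 0" --pt "0.015 0 0 -0.025 0 0 0" --pt "0.015 0 0 -0.005 0 0 0"

```text
time: 25.55
eef_pos: [0.6003, 0.1958, 0.0612]
ee_rot: [3.136, -0.123, -0.008]
wrist_force: [-1.4, 0.3, -3.9]
finger_gap: 0.0275
```

```bash
python3 look.py 36
```

```text
25.55 [0.6003 0.1958 0.0612] [ 0.125  0.458  1.545 -0.002  1.144  1.776]
jaw deg 85.50666547730353 z [-0.005 -0.003 -1.   ]
gap 0.02754407999056522 F [-1.4  0.3 -3.9]
fix turn deg [ 0.17 -0.3   0.  ]
```

Request:
drive_tool --pt "0.015 0.0045 0.003 -0.005 0 -0.3 0" --pt "0.015 0 0 -0.012 0 0 0" --pt "0.015 0 0 -0.01 0 0 0" --pt "0.015 0 0 -0.003 0 0 0"

```text
time: 25.95
eef_pos: [0.6055, 0.1981, 0.0316]
ee_rot: [3.136, -0.124, 0.004]
wrist_force: [0.5, -0.5, -3.9]
finger_gap: 0.028
```

```bash
python3 look.py 37
```

```text
25.95 [0.6055 0.1981 0.0316] [ 0.129  0.505  1.545 -0.004  1.089  1.78 ]
jaw deg 85.46010501783279 z [ 0.003 -0.003 -1.   ]
gap 0.02800841243898036 F [ 0.5 -0.5 -3.9]
fix turn deg [0.17 0.15 0.  ]
```

Request:
drive_tool --pt "0.015 0 0 -0.006 0 0 0" --pt "0.015 0 0 -0.003 0 0 0"

```text
time: 26.15
eef_pos: [0.6063, 0.1982, 0.0234]
ee_rot: [3.136, -0.124, 0.007]
wrist_force: [-7.5, -1.6, 13.0]
finger_gap: 0.0279
```

Request:
drive_tool --pt "0.042 0 0 0.0005 0 0 0" --pt "0.042 0 0 0 0 0 0" --pt "0.042 0 0 0 0 0 0" --pt "0.042 0 0 0 0 0 0" --pt "0.042 0 0 0.02 0 0 0"

```text
time: 26.65
eef_pos: [0.6077, 0.1984, 0.0452]
ee_rot: [3.137, -0.124, 0.01]
wrist_force: [-0.4, 0.2, -0.7]
finger_gap: 0.042
```

Request:
drive_tool --pt "0.042 0 0 0.04 0 0 0" --pt "0.042 0 0 0.05 0 0 0" --pt "0.042 0 0 0.05 0 0 0" --pt "0.042 -0.04 0.02 0 0 0 0" --pt "0.042 -0.04 0.02 0 0 0 0"

```text
time: 27.15
eef_pos: [0.5311, 0.2369, 0.195]
ee_rot: [3.138, -0.133, 0.026]
wrist_force: [-0.1, 1.2, -0.4]
finger_gap: 0.0417
```

Request:
drive_tool --pt "0.042 -0.04 0.02 0 0 0 0" --pt "0.042 -0.04 0.02 0 0 0 0" --pt "0.042 -0.03 0.02 0 0 0 0" --pt "0.042 0 0 0 0 0 0" --pt "0.042 0 0 0 0 0 0"

```text
time: 27.65
eef_pos: [0.4153, 0.301, 0.1993]
ee_rot: [-3.135, 0.128, -0.039]
wrist_force: [0.3, -0.0, 0.3]
finger_gap: 0.0418
```

```bash
python3 look.py 40 scene top
python3 - <<'E'
from meas import *
W,px,R,t,K=load('scene40')
for k,(x,y,h) in dict(gear=(.5803,-.1055,.080),tee=(.5956,-.1843,.068),thin=(.6113,-.263,.068),thick=(.5983,.1186,.068),bear=(.6045,.1987,.060),mid=(.364,-.337,.064)).items():
    d=np.hypot(W[...,0]-x,W[...,1]-y)<.04; m=d&(abs(W[...,2]-h)<.006); print(k,(x,y),m.sum(),np.median(W[m],0).round(4))
a,b=cv2.imread('pics/scene40.png')[60:430,100:430],cv2.imread('pics/top40.png')[150:350,180:530]
cv2.imwrite('pics/c40.png',cv2.resize(a,None,fx=1.6,fy=1.6)); cv2.imwrite('pics/t40.png',cv2.resize(b,None,fx=2,fy=2))
E
```

```text
27.75 [0.4159 0.3005 0.1991] [ 0.394 -0.009  1.805 -0.007  1.322  2.049]
jaw deg 85.24930929099814 z [ 0.024  0.003 -1.   ]
gap 0.04219441507057188 F [ 0.4 -0.2 -0.2]
fix turn deg [-0.17  1.4   0.  ]
gear (0.5803, -0.1055) 120 [ 0.5804 -0.1085  0.0799]
tee (0.5956, -0.1843) 223 [ 0.5952 -0.1841  0.0678]
thin (0.6113, -0.263) 148 [ 0.6134 -0.2609  0.0675]
thick (0.5983, 0.1186) 806 [0.5986 0.1196 0.0681]
bear (0.6045, 0.1987) 377 [0.6094 0.1973 0.0586]
mid (0.364, -0.337) 249 [ 0.3666 -0.3364  0.0643]
```

View pics/c40.png

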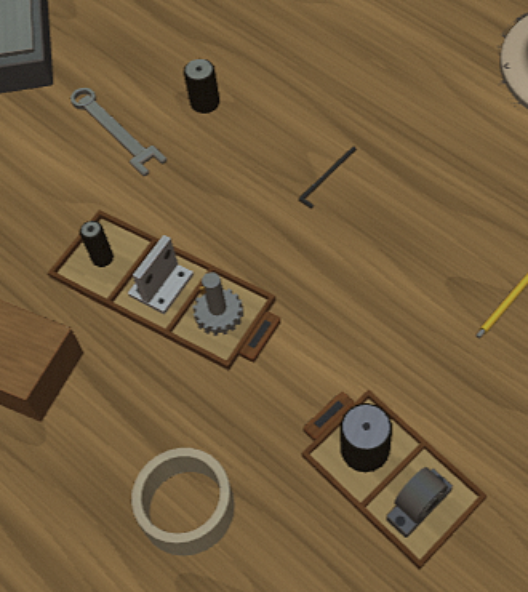

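View pics/t40.png

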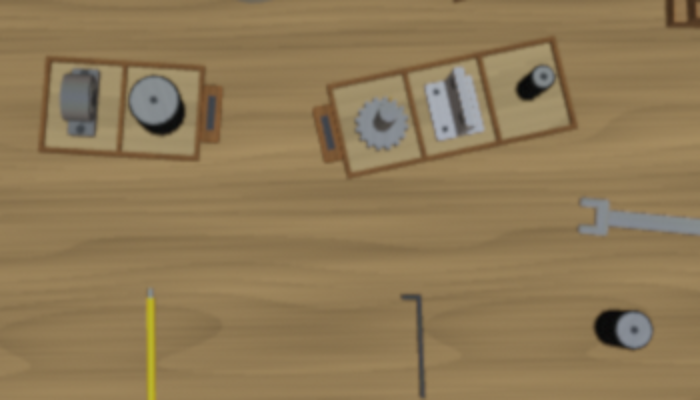

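Both final crops show all five parts upright in the right cells. In the scene crop the thin roller is at (97,243), the tee at (160,275), the gear at (217,305), the thick roller at (366,437) and the bearing at (420,498). The middle roller stands untouched at (202,85), and the gripper is clear of everything.

```bash
python3 -c "
from station import bot; print(bot.hand_in())"
```

```text
the job is handed in; nothing more can be done
None
```

Both kits are made up and the job is handed in at about 28 s of the 144 s allowed. I placed the parts in the order asked.

- **Three-cell tray:** the gear on its shaft is in the lug-end cell, the T-bracket in the middle cell and the thinnest roller in the far cell.
- **Two-cell tray:** the thickest roller is in the lug-end cell and the bearing block in the other.
- **Middle-sized roller:** it was not touched and still stands where it was.

**Last checks:** the final views show all five parts upright on their cell floors. Their tops measure within about 1.5 mm of the expected height. Centres are within about 3 mm of the cell centres. The bearing block reads 5 mm off, probably because that single view also catches its side. The two views gave positions 1–4 mm apart for the rollers, gear and T-bracket, and up to 10 mm for the bearing block. I relied mainly on the top view where they differed.

**Forces:** the wrist force read after each move call peaked at about 33 N, while setting the gear down, well under the 120 N limit. No check failed.

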